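# Pack the solvent tins into the framer's bench caddy

## Robot

A 6-joint arm with a two-finger parallel gripper is mounted at the origin on the work surface. World frame = base frame: x ahead of the robot, y to its left, z up, the work surface at z = 0. Lengths are in mm, angles in rad, forces in N, time in s.
With the tool pointing down it reaches from about 400 to 925 mm from the base axis. Payload 12.5 kg.
Tool frame: the origin (TCP) lies where the fingers leave the gripper's body, on its centre line; the fingertips stand 78 mm ahead of it and the grasp point (between the pads) lies 59 mm ahead of it; z points along the fingers, y is the direction in which the jaws open and shut (so a half turn about z gives the same grasp; the last joint's range is limited). The gripper opens to 95 mm and grips with 3 to 60 N. Pads are 20 mm wide; open, the fingers measure 119 mm over their backs; the gripper's body (75 mm by 180 mm) begins 59 mm behind the grasp point.
Start: joints at [-0.106, 0.491, 1.559, -0, 1.092, -0.106], TCP at [625.01, 0.022, 292.261] pointing down, gripper open.
Joint ranges: [-3.1, 3.1], [-0.84, 2.19], [0.05, 2.79], [-1.13, 4.28], [0.06, 2.93], [-2.69, 2.69]. Speed limits (rad/s): [2.22, 2.22, 2.79, 3.14, 3.14, 3.14].

## Interface

Orientations are given as [roll, pitch, yaw] about the fixed x, y, z axes, in that order (R = Rz(yaw) Ry(pitch) Rx(roll)).
In Python, from cell import env, viewer, ticket, search_frame gives the robot as it stands.
- The arm moves only by the shell command python3 -m inch 'ROWS'. ROWS is a JSON object of lists of equal length, an entry for each row: "hand": the opening, from 0 (shut) to 1 (fully open); "delta_pos": the shift along the tool's x, y, z in cm, a list of three; "turn": the turn about the tool's z in rad. A call has 1 to 20 rows; each row shifts and turns the commanded pose from where the row before left it, along the tool's axes as they then stand; what a row does not reach is not made up. A row lasts 1/10 s, in which the tool goes at most 50 mm and 8.59 degrees, less where a joint would pass 70% of its speed; a pose out of reach is approached as far as the arm can. A call is refused whole if a number of a shift passes 5 or a number of a turn 0.15, either way. A call with a gripper value outside its range is refused whole. The fingers move at their own pace and stop on an object; the grip force is fixed at half the most. Time passes only in rows, so rows that do not move let the fingers close. It gives the time, the measured TCP pose, the force and the opening at its end, in the units of the state.
- env.state(): the state, without advancing time (a new reading comes with each control period).
- viewer.read_camera(name): name is "scene" or "side" or "wrist"; returns (picture, depth): 420x560x3 uint8, blue, green, red; 420x560 float32, mm along the optical axis (not along the pixel's ray), 0 where there is no reading.
- viewer.get_calibration(name): a dict with "fx", "fy", "cx", "cy" (pixels), "T" (4x4, takes a point from camera to world coordinates). Camera axes: x right, y down, z forward; pixel columns grow to the right and rows downward; lengths in mm; the calibration is good to about 2 mm. A picture is of the moment at which its call begins: read the wrist's pose just before it. get_calibration takes no time and is no camera call; for the wrist camera it gives the pose at the moment of the call.
- ticket.job_done(): hands the job in, once; it reports no verdict.
Trained networks look in the newest picture that a camera, given by its name, has taken for a name from the list of things; names that differ only in an ending like _2 or _b are one class to them, and where a whole thing is asked for, a point or a joint stands for the part that bears it (a point fixed in the world has none). Each returns a list of dicts, best first, with "p" (0 to 1); they miss things now and then, are a little off and sometimes report something else, mostly with a low value. They report only what shows in the picture. A call takes as long as a camera call.
- search_frame(camera, label): "centre" ([column, row] in pixels, amid what is visible of it).
The state is a dict: "t": time; "joints": joint angles; "qvel": joint speeds; "tau": joint torques, N m; "eef_pos": TCP position; "tcp_rot": TCP orientation; "ft_force": force on the tool from outside, world axes, zero at the start; "moment": the same for the moment, N m; "opening": opening from 0.0 (shut) to 1.0 (fully open).
Only numpy, scipy, OpenCV 4.12 (cv2) and the standard library are available. Lean on these libraries where they do the work, as an engineer would, in place of code of your own. Each camera call takes 0.05 s, during which the arm holds its last target.

## Task

Pack the three oblong solvent tins upright into the empty larger bay of the plywood bench caddy, in one row along its back wall (the long wall away from the robot) with their broad faces together: first the thickest, pushed right home into the bay's back left corner, then the middle one, then the thinnest. Push each tin hard up to the back wall and tight against what is to its left (the end wall or the tin before), and let go of it, before the next goes in, so that all the spare room is left at the right. Keep the tins upright, set them down rather than drop them, and leave the other things on the bench and in the caddy alone.

Things in the scene. Friction and masses are not known exactly. Their poses are not given: they have to be found in the camera images.
- bay_corner (a point): the tin bay's back left corner: the point on its inner floor (9 mm above the bench) where the back wall, away from the robot, meets the left end wall. x points square into the back wall, away from the robot; y along the back wall to the left; z up. The bay runs from here 120 mm towards the robot (x 0 to -120 mm) and 143 mm to the right, to the divider (y 0 to -143 mm)
- bay_right (a point): the tin bay's back right corner: the point on its inner floor where the back wall meets the divider; same axes. The divider is 9 mm thick and 60 mm high above the bench; right of it is a smaller bay, 75 mm long, with a glue jar in it. The three tins side by side leave 7 mm of the bay's 143 mm spare
- caddy: open bench caddy of 9 mm plywood, screwed to the bench, 138 mm deep (x) by 245 mm long (y) outside, walls 75 mm high above the bench, floor 9 mm thick; the larger, empty bay on the left is for the tins. It may be turned by up to about 12 degrees. Origin at the centre of its underside, axes as for the bay corner
- tin_thick_c (a point): thickest and largest of three oblong tinplate tins, standing: plain box body 95 mm wide (its x) by 55 mm thick (its y), body 125 mm tall, flat on top, with a round neck (29 mm across, 6 mm high) and a round black cap (32 mm across, 26 mm tall) centred above. Point: centre of the box body, 62.5 mm above its underside; z up. Mass 0.35 to 0.7 kg
- tin_mid_c (a point): middle of three oblong tinplate tins, standing: plain box body 80 mm wide (its x) by 45 mm thick (its y), body 115 mm tall, flat on top, with a round neck (29 mm across, 6 mm high) and a round black cap (32 mm across, 26 mm tall) centred above. Point: centre of the box body, 57.5 mm above its underside; z up. Mass 0.24 to 0.48 kg
- tin_thin_c (a point): thinnest and smallest of three oblong tinplate tins, standing: plain box body 65 mm wide (its x) by 36 mm thick (its y), body 105 mm tall, flat on top, with a round neck (29 mm across, 6 mm high) and a round black cap (32 mm across, 26 mm tall) centred above. Point: centre of the box body, 52.5 mm above its underside; z up. Mass 0.15 to 0.31 kg
- tin_thick: the thickest tin as a whole; origin at the centre of its underside
- tin_mid: the middle tin as a whole; origin at the centre of its underside
- tin_thin: the thinnest tin as a whole; origin at the centre of its underside
- glue_jar: bystander: round jar 60 mm across, 72 mm tall, standing in the caddy's small right-hand bay; origin at its underside
- corner_sample: bystander: L-shaped corner of dark picture moulding lying flat, arms 70 mm, 22 mm high; origin near its middle, at its underside
- tape_roll: bystander: roll of brown tape lying flat, 90 mm across, 48 mm high; origin at the centre of its underside
- paint_tin: bystander: squat round tin 80 mm across, 58 mm high; origin at the centre of its underside
- carton: bystander: small cardboard carton 60 x 90 mm, 45 mm high; origin at the centre of its underside
- try_square: bystander: small L-shaped try square lying flat, steel blade 140 mm, wooden stock 110 mm, 16 mm high; origin near its middle, at its underside
- pin_jar: bystander: round glass jar 56 mm across, 70 mm tall; origin at its underside

How it is judged (in metres and radians):
On the way, in this order (a step that is already met when the one before it is completed fails the run):
1. the thickest tin stands home in the back left corner, let go (x of tin_thick_c in the frame of bay_corner between -0.0515 and 0 m and y of tin_thick_c in the frame of bay_corner between -0.0305 and -0.0245 m and z of tin_thick_c in the frame of bay_corner below 0.0665 m and angle between tin_thick_c's own z axis and vertical below 0.05 rad and angle between the y axis of tin_thick_c and the y axis of bay_corner, either way round below 0.05 rad and contact force between tin_thick and the fingers below 0.3 N and linear speed of tin_thick below 0.02 m/s), for 0.2 s.
2. the middle tin stands home against the thickest and the back wall, let go (all of step 1 and x of tin_mid_c in the frame of bay_corner between -0.044 and 0 m and y of tin_mid_c in the frame of bay_corner between -0.0815 and -0.0745 m and z of tin_mid_c in the frame of bay_corner below 0.0615 m and angle between tin_mid_c's own z axis and vertical below 0.05 rad and angle between the y axis of tin_mid_c and the y axis of bay_corner, either way round below 0.05 rad and contact force between tin_mid and the fingers below 0.3 N and linear speed of tin_mid below 0.02 m/s), for 0.2 s.
3. the thinnest tin stands home against the middle one and the back wall, let go (all of step 2 and x of tin_thin_c in the frame of bay_corner between -0.0365 and 0 m and y of tin_thin_c in the frame of bay_corner between -0.123 and -0.115 m and z of tin_thin_c in the frame of bay_corner below 0.0565 m and angle between tin_thin_c's own z axis and vertical below 0.05 rad and angle between the y axis of tin_thin_c and the y axis of bay_corner, either way round below 0.05 rad and contact force between tin_thin and the fingers below 0.3 N and linear speed of tin_thin below 0.02 m/s), for 0.2 s.
At the end, for the whole second after the job is handed in: All tins released, still, upright and square (0.05 rad) on the larger bay's floor, within 4 mm of its back wall, from the left thickest, middle, thinnest; the gaps from the end wall up to each tin's left face add up to at most 3, 4 and 5 mm. Bystanders not moved over 3 cm (all of step 3); the robot touches nothing.
It fails at once if a tin is tipped by more than 35 degrees (angle between any of tin_thick_c, tin_mid_c, tin_thin_c's own z axis and vertical above 0.61 rad).
It fails at once if a tin is dropped: falls untouched faster than 0.6 m/s, from about 2 cm or more ((contact force between tin_thick and anything else below 0.05 N and linear speed of tin_thick above 0.6 m/s) or (contact force between tin_mid and anything else below 0.05 N and linear speed of tin_mid above 0.6 m/s) or (contact force between tin_thin and anything else below 0.05 N and linear speed of tin_thin above 0.6 m/s)).
It fails at once if a bystander is moved more than 3 cm (distance of any of glue_jar, corner_sample, tape_roll, paint_tin, carton, try_square, pin_jar from where it was at the start of the episode above 0.03 m).
It also fails if it takes over 72 s, if anything falls off the work surface, if the arm or the gripper's body presses on something with over 40 N, if the wrist force passes 120 N, or if a joint passes its speed limit or range.

## Working session

There is one attempt and no reset: what is moved stays moved. The work goes in short steps, Python scripts to look and compute and a shell command to move; the robot and the scene stay as the last step left them, time stands still between calls to the robot, and variables do not carry over. Pictures are saved under pics/ and viewed, and the job is handed in when it is done.

```bash
mkdir -p pics; ls; python3 - <<'E'
from cell import env, viewer, ticket, search_frame
import cv2, numpy as np
for n in ["scene","side","wrist"]:
    c=viewer.get_calibration(n); print(n,c["fx"],c["cx"],c["cy"],np.round(c["T"],3).tolist())
    p,d=viewer.read_camera(n); cv2.imwrite(f"pics/{n}0.png",p); np.save(f"pics/{n}0.npy",d)
print(env.state())
E
```

```text
pics
scene 541.0241692678475 270.0923648738227 201.22616631155 [[-0.667, 0.512, -0.541, 1293.091], [0.745, 0.473, -0.471, 614.129], [0.014, -0.717, -0.697, 1022.555], [0.0, 0.0, 0.0, 1.0]]
side 458.3939164589626 268.71073446223704 206.75476150242338 [[0.741, -0.334, 0.583, -59.836], [-0.672, -0.369, 0.643, -671.166], [0.0, -0.868, -0.497, 574.676], [0.0, 0.0, 0.0, 1.0]]
wrist 334.84787193990235 276.5866740588015 206.4773515254426 [[1.0, -0.0, -0.001, 624.415], [-0.0, -0.967, -0.255, 70.859], [-0.001, 0.255, -0.967, 383.679], [0.0, 0.0, 0.0, 1.0]]
{'t': 0.15, 'joints': array([-1.05596394e-01,  4.91423198e-01,  1.55930866e+00, -2.42572951e-05,
        1.09171267e+00, -1.05577334e-01]), 'qvel': array([-0.00101746,  0.00023092, -0.00237581, -0.00028662, -0.0013295 ,
        0.00067552]), 'tau': array([ 3.16444048e-04, -6.12899423e+01, -2.58276522e+01,  6.91918633e-02,
        4.73701756e-02, -5.07232733e-05]), 'eef_pos': array([6.24885454e+02, 3.29122139e-02, 2.91794932e+02]), 'tcp_rot': array([-3.14074326e+00, -6.83744203e-05,  1.57078843e+00]), 'ft_force': array([-0.39213552, -0.25304161, -0.41307005]), 'moment': array([-0.00320335,  0.00035384,  0.08052144]), 'opening': 0.9986213926285161}
```

View pics/scene0.png

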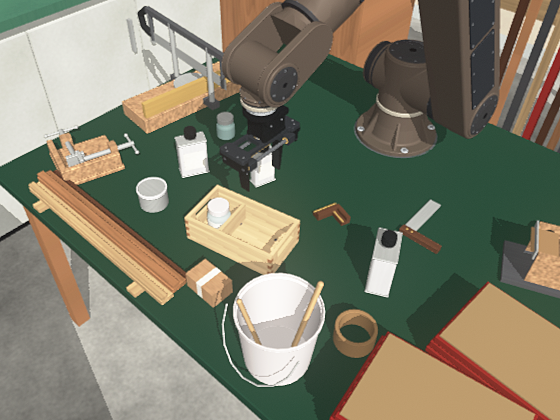

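View pics/side0.png

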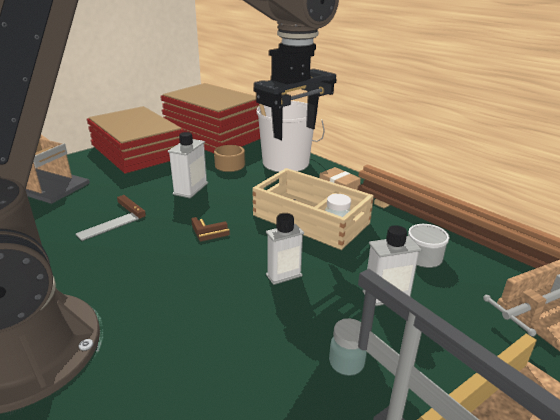

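View pics/wrist0.png

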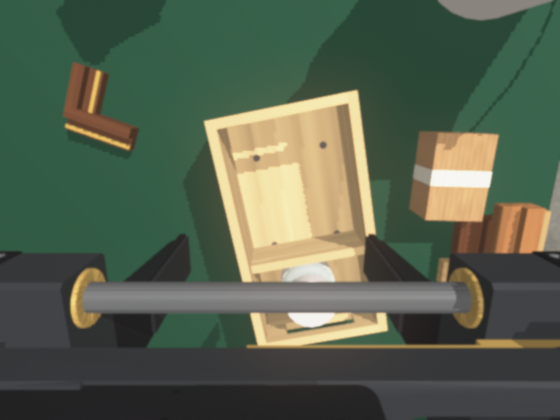

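```bash
cat > h.py <<'E'
import numpy as np, cv2
def cloud(viewer,n,d):
    c=viewer.get_calibration(n); v,u=np.nonzero(d>0); z=d[v,u]
    P=np.c_[(u-c["cx"])/c["fx"]*z,(v-c["cy"])/c["fy"]*z,z,np.ones(len(z))]
    return (P@np.array(c["T"]).T)[:,:3],u,v
def rect(P):
    r=cv2.minAreaRect(P[:,:2].astype(np.float32)); return r
E
python3 - <<'E'
from cell import env, viewer
import numpy as np, cv2
from h import *
ps=[]
S=1.0
for n in ["scene","side","wrist"]:
    d=np.load(f"pics/{n}0.npy"); P,u,v=cloud(viewer,n,d)
    img=np.zeros((600,800),np.uint8) # x 350..950 rows, y -400..400
    m=(P[:,2]<175)&(P[:,2]>8)&(P[:,0]>300)&(P[:,0]<900)&(abs(P[:,1])<400)
    Q=P[m]
    img[(899-Q[:,0]).astype(int).clip(0,599),(400-Q[:,1]).astype(int).clip(0,799)]=(40+Q[:,2]*1.2).astype(int)
    cv2.imwrite(f"pics/top_{n}.png",img)
    b=P[(abs(P[:,2])<12)&(P[:,0]>400)&(P[:,0]<800)&(abs(P[:,1])<300)]
    print(n,len(b),np.median(b[:,2]),b[:,2].std())
E
```

```text
scene 15717 -0.12212786601901371 3.4357421375807737
side 13740 0.6785214611680885 2.243673177537261
wrist 86298 -0.21446475607538673 3.618213043360484
```

```bash
python3 - <<'E'
import cv2,numpy as np
a=[cv2.resize(cv2.imread(f"pics/top_{n}.png"),(400,300),interpolation=cv2.INTER_AREA) for n in ["scene","side","wrist"]]
cv2.imwrite("pics/tops.png",np.vstack([np.hstack(a[:2]),np.hstack([a[2],a[2]*0])]))
E
```

```text
(no output)
```

View pics/tops.png

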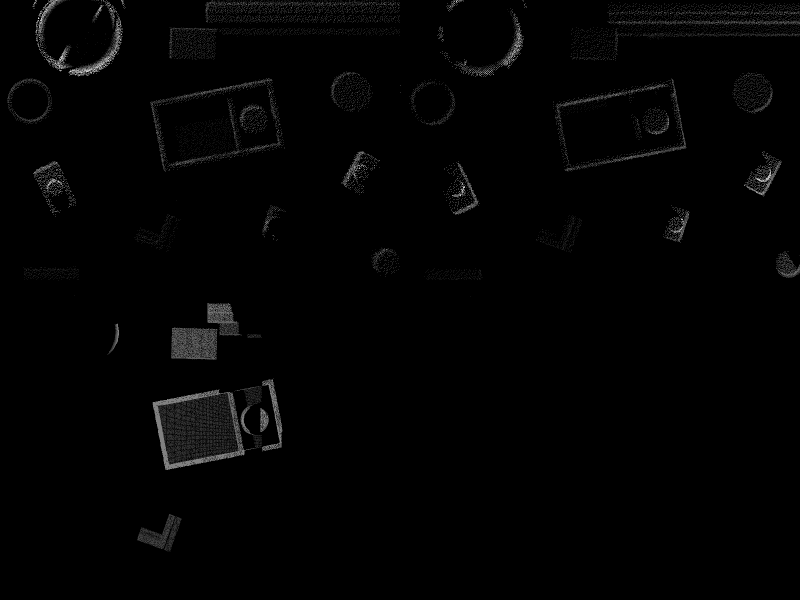

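```bash
cat > fit.py <<'E'
import numpy as np
from scipy.optimize import least_squares
def fitrect(P,w,t,c0,a0):
    # points on/in rectangle edges: points lie within rectangle; penalise distance outside, plus boundary by side points
    def f(p):
        c,s=np.cos(p[2]),np.sin(p[2]); d=P-p[:2]
        x=abs(d@[c,s])-w/2; y=abs(d@[-s,c])-t/2
        # signed distance to the rectangle outline
        o=np.hypot(np.maximum(x,0),np.maximum(y,0))+np.minimum(np.maximum(x,y),0)
        return o
    r=least_squares(f,[*c0,a0],loss="soft_l1",f_scale=1.5)
    return r.x,np.median(abs(r.fun))
E
python3 - <<'E'
from cell import env, viewer
import numpy as np, cv2
from h import *
from fit import *
for nm,c0,(w,t,h) in [("L",(525,290),(95,55,125)),("M",(453,-148),(65,36,105)),("R",(555,-320),(80,45,115))]:
  for n in ["scene","side"]:
    d=np.load(f"pics/{n}0.npy"); P,u,v=cloud(viewer,n,d)
    Q=P[(np.hypot(P[:,0]-c0[0],P[:,1]-c0[1])<75)&(P[:,2]>15)]
    hist,e=np.histogram(Q[:,2],np.arange(60,170,3)); pk=e[hist.argmax()]+1.5
    T=Q[abs(Q[:,2]-pk)<4]; print(nm,n,"top",pk,len(T),[np.round(q,1) for q in cv2.minAreaRect(T[:,:2].astype(np.float32))])
    Sd=Q[Q[:,2]<pk-8][:,:2]
    best=min((fitrect(Sd,w,t,c0,a) for a in np.arange(0,3.14,.3)),key=lambda r:r[1])
    print("   side fit",np.round(best[0],3),best[1],len(Sd))
E
```

```text
L scene top 124.5 554 [array([521.9, 289.5]), array([99.5, 54.7]), np.float64(25.3)]
   side fit [547.773 277.341   1.98 ] 1.0676959857670028 715
L side top 124.5 265 [array([521.7, 285.8]), array([98.8, 56.5]), np.float64(24.5)]
   side fit [5.23613e+02 2.89829e+02 4.41000e-01] 0.9845645308801849 1230
M scene top 103.5 43 [array([ 451.8, -144.4]), array([26.6, 67.3]), np.float64(85.6)]
   side fit [ 448.396 -150.649    2.853] 1.3078712923160012 416
M side top 106.5 279 [array([ 450.3, -153. ]), array([38.2, 65.7]), np.float64(73.5)]
   side fit [ 4.52553e+02 -1.51130e+02 -2.95000e-01] 0.7309286351535818 1217
R scene top 112.5 234 [array([ 553.3, -322.1]), array([51.4, 80.1]), np.float64(58.4)]
   side fit [ 550.586 -323.457    2.664] 1.6665589205697486 736
R side top 115.5 543 [array([ 551.4, -326.7]), array([45.9, 80.2]), np.float64(61.3)]
   side fit [ 554.593 -325.033    2.651] 0.658335912094806 1295
```

```bash
python3 - <<'E'
from cell import env, viewer
import numpy as np, cv2
from h import *
from fit import *
for n in ["scene","side","wrist"]:
    d=np.load(f"pics/{n}0.npy"); P,u,v=cloud(viewer,n,d)
    Q=P[(np.abs(P[:,0]-650)<120)&(np.abs(P[:,1]+35)<160)&(abs(P[:,2]-75)<5)]
    a,e=fitrect(Q[:,:2],129,236,(652,-35),.17)
    print(n,len(Q),np.round(a,3),e,np.median(Q[:,2]))
    c,s=np.cos(a[2]),np.sin(a[2]); R=np.array([[c,-s],[s,c]])
    print("  corner",a[:2]+R@[60,113.5], "right", a[:2]+R@[60,-29.5])
    L=(Q[:,:2]-a[:2])@R
    for k,lab in ((0,"x"),(1,"y")):
        print(lab,np.percentile(L[:,k],[1,99]).round(1))
    # inner walls: points z 20..65
    Q=P[(np.abs(P[:,2]-40)<25)]; L=(Q[:,:2]-a[:2])@R
    for k in range(2):
      o=1-k
      for lo,hi in ((40,75),(-75,-40)) if k==0 else ((100,130),(-40,-20),(-130,-100)):
        m=(L[:,k]>lo)&(L[:,k]<hi)&((L[:,1]>-15)&(L[:,1]<100) if k==0 else abs(L[:,0])<45)
        if m.sum()>30: print("  wall",lab,k,lo,m.sum(),np.percentile(L[m,k],[5,25,50,75,95]).round(1))
E
```

```text
scene 1262 [ 6.49796e+02 -3.31340e+01  1.91000e-01] 3.1972385016851383 74.19168042333672
  corner [687.13633795  89.69919162] right [714.30774413 -50.69566116]
x [-70.6  69.7]
y [-124.7  120.5]
  wall y 0 40 545 [65.  66.5 67.4 68.3 69.5]
  wall y 0 -75 509 [-64.3 -62.8 -61.7 -60.7 -59.4]
  wall y 1 100 237 [113.  117.5 119.4 120.2 120.9]
  wall y 1 -40 290 [-38.3 -34.  -32.5 -31.7 -30.6]
  wall y 1 -130 156 [-124.9 -119.5 -117.3 -116.  -114.2]
side 1159 [ 6.46955e+02 -3.92820e+01  1.92000e-01] 2.824871202026557 74.86328976692124
  corner [684.14688218  83.59629049] right [711.48858555 -56.76549654]
x [-68.5  71.3]
y [-122.1  122.7]
  wall y 0 40 645 [60.1 61.9 63.  64.1 65.7]
  wall y 0 -75 593 [-68.3 -67.  -66.1 -65.2 -63.8]
  wall y 1 100 142 [113.3 114.4 115.4 117.7 122.3]
  wall y 1 -40 87 [-38.7 -37.2 -36.4 -32.5 -28.8]
  wall y 1 -130 301 [-122.5 -121.6 -121.  -120.  -114.3]
wrist 6385 [ 6.49684e+02 -3.74400e+01  1.91000e-01] 2.56138266023666 74.5479000108262
  corner [687.07508558  85.3776813 ] right [714.18959429 -55.0281712 ]
x [-68.7  68.6]
y [-122.7  121.2]
  wall y 0 40 1001 [59.7 59.8 60.  60.  60.2]
  wall y 0 -75 825 [-60.3 -60.1 -60.1 -60.  -59.9]
  wall y 1 -40 1945 [-38.2 -33.  -30.7 -30.4 -30.1]
  wall y 1 -130 525 [-122.7 -119.4 -115.3 -114.6 -114. ]
```

```bash
python3 -m inch '{"hand":[1,1,1,1,1,1,1,1,1,1,1,1],"delta_pos":[[4.2,-1.5,0],[4.2,-1.5,0],[4.2,-1.5,0],[4.2,-1.5,0],[4.2,-1.5,0],[4.2,-1.5,0],[3.6,-1.25,0],[0,0,0],[0,0,0],[0,0,0],[0,0,0],[0,0,0]],"turn":[0,0,0,0,0,0,0,-0.145,-0.145,-0.146,0,0]}'
cat > look.py <<'E'
import sys
from cell import env, viewer
import numpy as np, cv2
from h import *
from fit import *
name,w,t,h,x,y=sys.argv[1],*map(float,sys.argv[2:7]); z0=float(sys.argv[7]) if len(sys.argv)>7 else 0
s=env.state(); c=viewer.get_calibration("wrist"); p,d=viewer.read_camera("wrist"); cv2.imwrite(f"pics/{name}.png",p); np.save(f"pics/{name}.npy",d)
print(s["t"],s["eef_pos"],s["tcp_rot"],s["ft_force"])
P,u,v=cloud(viewer,"wrist",d)
Q=P[(np.hypot(P[:,0]-x,P[:,1]-y)<75)]
T=Q[abs(Q[:,2]-z0-h)<5]; print("top",len(T),np.median(T[:,2]),cv2.minAreaRect(T[:,:2].astype(np.float32)))
C=Q[abs(Q[:,2]-z0-h-32)<5]; 
if len(C)>20: print("cap",len(C),np.median(C[:,2]),cv2.minEnclosingCircle(C[:,:2].astype(np.float32)))
E
python3 look.py w1 95 55 125 522.5 288.5
```

```text
t: 1.35
eef_pos: [522.5, 288.0, 292.1]
tcp_rot: [-3.141, 0.0, 2.002]
ft_force: [0.0, 1.0, -0.1]
opening: 1.002
1.35 [522.48379218 287.97400206 292.11221705] [-3.14138076e+00  1.71335066e-05  2.00236810e+00] [ 0.00790193  0.9595203  -0.12471301]
top 5932 124.51217509313145 ((523.1207275390625, 287.53240966796875), (95.06356811523438, 55.485496520996094), 25.436426162719727)
cap 1512 156.48362939212436 ((522.8414306640625, 287.7169494628906), 16.710004806518555)
```

View pics/w1.png

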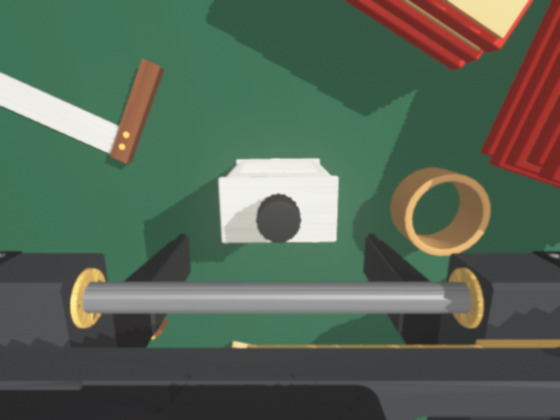

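```bash
python3 -m inch '{"hand":[1,1,1,1,0,0,0,0,0,0,0,0],"delta_pos":[[0,0,4],[0,0,3],[0,0,1.4],[0,0,0],[0,0,0],[0,0,0],[0,0,0],[0,0,0],[0,0,0],[0,0,0],[0,0,0],[0,0,0]],"turn":[-0.012,0,0,0,0,0,0,0,0,0,0,0]}'
```

```text
t: 2.6
eef_pos: [522.5, 288.0, 208.3]
tcp_rot: [3.142, 0.0, 2.019]
ft_force: [1.2, 0.1, -0.7]
opening: 0.383
```

```bash
python3 -m inch '{"hand":[0,0,0,0,0,0,0,0],"delta_pos":[[0,0,0],[0,0,0],[0,0,0],[0,0,-0.5],[0,0,-1.5],[0,0,-3],[0,0,0],[0,0,0]],"turn":[0,0,0,0,0,0,0,0]}'
```

```text
t: 3.4
eef_pos: [522.2, 287.9, 258.1]
tcp_rot: [3.141, 0.0, 2.019]
ft_force: [-0.6, 0.2, -4.1]
opening: 0.334
```

```bash
python3 -m inch '{"hand":[0,0,0,0,0,0,0,0,0,0,0,0,0,0,0],"delta_pos":[[0,0,-2.5],[0,0,-3],[-1.5,0.35,0],[-2.7,0.6,0],[-3,0.7,0],[-3,0.7,0],[-3,0.7,0],[-3,0.7,0],[-3,0.7,0],[-3,0.7,0],[-2.5,0.6,0],[-1.5,0.35,0],[-1,0.25,0],[0,0,0],[0,0,0]],"turn":[0.13,0.127,0,0,0,0,0,0,0,0,0,0,0,0,0]}'
cat > pt.py <<'E'
# bay coordinates of TCP
from cell import env
import numpy as np
def bay(p,yaw=.191,c0=(687.1,85.4)):
    c,s=np.cos(yaw),np.sin(yaw); return np.array([[c,s],[-s,c]])@(np.array(p[:2])-c0)
if __name__=="__main__":
    s=env.state(); print(s["t"],bay(s["eef_pos"]).round(2),s["eef_pos"][2].round(1),s["tcp_rot"].round(4),s["ft_force"].round(1),s["moment"].round(2),s["opening"])
E
python3 pt.py
python3 - <<'E'
from cell import viewer
import cv2,numpy as np
for n in ["wrist","side"]:
    p,d=viewer.read_camera(n); cv2.imwrite(f"pics/a_{n}.png",p); np.save(f"pics/a_{n}.npy",d)
E
```

```text
t: 4.9
eef_pos: [636.2, 33.6, 312.8]
tcp_rot: [-3.141, -0.0, 1.763]
ft_force: [-1.0, 0.3, -3.8]
opening: 0.33
4.9 [-59.86 -41.21] 312.8 [-3.1409e+00 -4.0000e-04  1.7625e+00] [-1.   0.3 -3.8] [ 0.03 -0.02 -0.01] 0.3300462717681325
```

View pics/a_wrist.png

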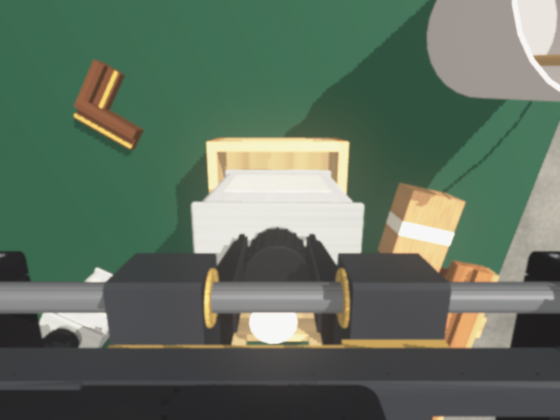

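View pics/a_side.png

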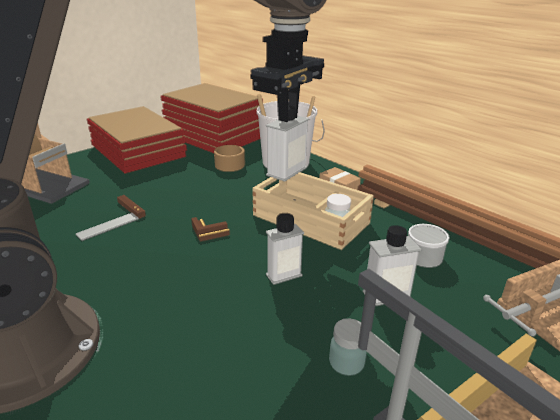

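```bash
python3 - <<'E'
from cell import viewer
import numpy as np,cv2
from h import *
from pt import bay
d=np.load("pics/a_wrist.npy"); P,u,v=cloud(viewer,"wrist",d)
B=np.array([bay(p) for p in P]); 
for lab,m in (("wall",abs(P[:,2]-75)<4),("tin top",abs(P[:,2]-230)<5)):
  Q=B[m&(abs(B[:,0]+60)<85)&(B[:,1]>-90)&(B[:,1]<30)]; print(lab,len(Q),cv2.minAreaRect(Q.astype(np.float32)),np.percentile(Q,[1,50,99],axis=0).round(1).tolist())
  W=Q[(Q[:,0]>-95)&(Q[:,0]<-25)]; print(np.percentile(W[:,1],[2,50,98]))
  if lab=="wall": print(np.polyfit(W[:,0],W[:,1],1), [ (Q[(Q[:,1]<-5)&s][:,0].min(),Q[(Q[:,1]<-5)&s][:,0].max()) for s in (Q[:,0]>-60,Q[:,0]<-60) if (s&(Q[:,1]<-5)).any()])
E
```

```text
wall 2008 ((-59.910057067871094, -17.396509170532227), (138.55181884765625, 50.90294647216797), 0.050182923674583435) [[-128.5, -38.6], [-60.1, 1.3], [8.6, 8.0]]
[0.22000561 4.13509189 8.01062158]
[2.62534324e-03 4.28402455e+00] [(np.float64(-0.3537712719030406), np.float64(9.15743773449397)), (np.float64(-129.17615809487265), np.float64(-119.7703362337147))]
tin top 7070 ((-60.34129333496094, -31.713491439819336), (35.86888885498047, 95.43162536621094), 89.80939483642578) [[-106.6, -44.4], [-60.3, -24.9], [-14.1, -14.0]]
[-43.38388146 -23.98211894 -14.15546971]
```

```bash
python3 -m inch '{"hand":[0,0,0,0,0,0,0,0,0,0,0,0],"delta_pos":[[0,0,2],[0,0,3],[0,0,2.5],[0,0,1.2],[0,0,0.7],[0.3,0.3,0],[0.5,0.4,0],[0.4,0.35,0],[0,0,0],[0,0,0],[0,0,0],[0,0,0]],"turn":[0,0,0,0,0,0,0,0,0,0,0,0]}'; python3 pt.py
python3 -m inch '{"hand":[0,0,0,0,0],"delta_pos":[[0.1,0,0],[0.1,0,0],[0.1,0,0],[0,0,0],[0,0,0]],"turn":[0,0,0,0,0]}'; python3 pt.py
```

```text
t: 6.2
eef_pos: [644.5, 46.6, 219.4]
tcp_rot: [3.141, 0.0, 1.762]
ft_force: [-0.2, -0.6, -2.7]
opening: 0.326
6.2 [-49.19 -29.96] 219.4 [3.1414e+00 1.0000e-04 1.7617e+00] [-0.2 -0.6 -2.7] [-0.01  0.01  0.02] 0.32585323609504774
t: 6.7
eef_pos: [644.0, 49.6, 219.3]
tcp_rot: [3.141, 0.0, 1.762]
ft_force: [0.7, -2.1, -3.7]
opening: 0.333
6.7 [-49.1  -26.97] 219.3 [3.1414e+00 4.0000e-04 1.7620e+00] [ 0.7 -2.1 -3.7] [-0.54 -0.05  0.09] 0.33319288576372014
```

```bash
python3 -m inch '{"hand":[0,0,0,0,0],"delta_pos":[[0,0.1,0],[0,0.1,0],[0,0.05,0],[0,0,0],[0,0,0]],"turn":[0,0,0,0,0]}'; python3 pt.py
python3 -m inch '{"hand":[0,0,0,0,0],"delta_pos":[[0,0,0.1],[0,0,0.1],[0,0,0],[0,0,0],[0,0,0]],"turn":[0,0,0,0,0]}'; python3 pt.py
```

```text
t: 7.2
eef_pos: [646.2, 50.1, 219.1]
tcp_rot: [-3.141, -0.0, 1.762]
ft_force: [-2.3, -3.0, -3.6]
opening: 0.335
7.2 [-46.89 -26.85] 219.1 [-3.1408 -0.      1.7619] [-2.3 -3.  -3.6] [-0.72  0.84  0.16] 0.3346760979872498
t: 7.7
eef_pos: [646.2, 50.1, 217.3]
tcp_rot: [-3.141, 0.0, 1.762]
ft_force: [-3.7, -4.9, -2.3]
opening: 0.334
7.7 [-46.86 -26.92] 217.3 [-3.1411e+00  2.0000e-04  1.7619e+00] [-3.7 -4.9 -2.3] [-0.87  1.01  0.17] 0.3336352174817801
```

```bash
python3 -m inch '{"hand":[0,0,0,0.6,0.8,0.8,0.8,0.8,0.8,0.8,0.8],"delta_pos":[[0,0,0.1],[0,0,0],[0,0,0],[0,0,0],[0,0,0],[0,0,0],[0,0,-1],[0,0,-3],[0,0,-4],[0,0,0],[0,0,0]],"turn":[0,0,0,0,0,0,0,0,0,0,0]}'; python3 pt.py
cat > lk.py <<'E'
import sys
from cell import env,viewer
import numpy as np,cv2
from h import *
from pt import bay
name=sys.argv[1]
c=viewer.get_calibration("wrist"); p,d=viewer.read_camera("wrist"); cv2.imwrite(f"pics/{name}.png",p)
P,u,v=cloud(viewer,"wrist",d); B=np.array([bay(q) for q in P])
yc={"125":-27.5,"115":-77.5,"105":-118}
W=B[(abs(P[:,2]-75)<4)&(abs(B[:,0]+60)<45)&(abs(B[:,1]-4)<12)]
if len(W)>50: print("left wall inner y",np.percentile(W[:,1],2).round(1),len(W))
W=B[(abs(P[:,2]-75)<4)&(abs(B[:,1]+70)<65)&(abs(B[:,0]-4)<12)]
if len(W)>50: print("back wall inner x",np.percentile(W[:,0],2).round(1),len(W), np.polyfit(W[:,1],W[:,0],1).round(4))
for h in sys.argv[2:]:
    m=(abs(P[:,2]-9-float(h))<5)&(abs(B[:,0]+50)<75)&(abs(B[:,1]-yc[h])<(40))
    Q=B[m]
    if len(Q)>20:
        r=cv2.minAreaRect(Q.astype(np.float32)); b=cv2.boxPoints(r)
        print(h,len(Q),"z",np.median(P[m,2]).round(1),"c",np.round(r[0],1),np.round(r[1],1),round(r[2],2),"xmax",Q[:,0].max().round(1),"y",Q[:,1].min().round(1),Q[:,1].max().round(1),"tilt",np.linalg.lstsq(np.c_[B[m],np.ones(m.sum())],P[m,2],rcond=None)[0][:2].round(3))
E
python3 lk.py b1 125
```

```text
t: 8.8
eef_pos: [646.5, 50.3, 297.7]
tcp_rot: [3.139, 0.0, 1.762]
ft_force: [0.3, 0.6, -0.0]
opening: 0.798
8.8 [-46.5  -26.76] 297.7 [3.1390e+00 4.0000e-04 1.7618e+00] [ 0.3  0.6 -0. ] [-0.    0.01  0.01] 0.7979440490928117
left wall inner y -2.2 1033
back wall inner x -0.8 392 [0.0046 3.8802]
125 5997 z 132.2 c [-48.4 -28.2] [54.3 95.2] 89.9 xmax -0.7 y -55.5 -1.1 tilt [-0.002 -0.003]
```

View pics/b1.png

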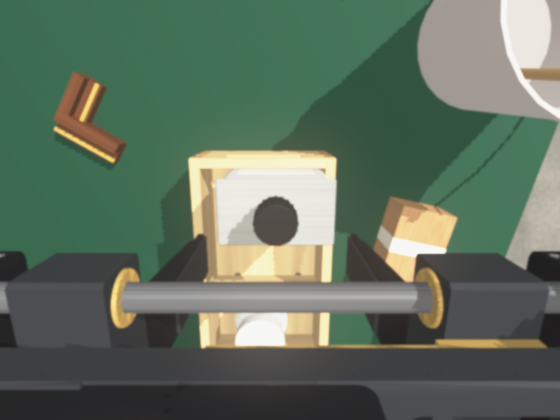

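```bash
python3 -m inch '{"hand":[0.8,0.8,0.8,0.8,0.8,0.8,0.8,0.8,0.8,0.8,0.8,0.8,0.8,0.8,0.8,0.8,0.8],"delta_pos":[[-3.5,-1.6,0],[-3.5,-1.6,0],[-3.5,-1.6,0],[-3.5,-1.6,0],[-3.5,-1.7,0],[-3.5,-1.7,0],[-3.5,-1.6,0],[-3.5,-1.6,0],[-3.5,-1.6,0],[-3.58,-1.7,0],[0,0,0],[0,0,0],[0,0,0],[0,0,0],[0,0,0],[0,0,0],[0,0,0]],"turn":[0,0,0,0,0,0,0,0,0,0,0.136,0.136,0.136,0.136,0.136,0,0]}'
python3 look.py w2 80 45 115 553 -325
```

```text
t: 10.55
eef_pos: [552.9, -325.0, 295.5]
tcp_rot: [-3.14, -0.0, 1.086]
ft_force: [-0.5, 0.6, 0.2]
opening: 0.803
10.55 [ 552.87400516 -325.04832984  295.45182071] [-3.14036263e+00 -2.57066537e-04  1.08581060e+00] [-0.494926    0.59884223  0.17262575]
top 3397 114.63792699671035 ((553.412353515625, -325.8092041015625), (45.219146728515625, 80.11152648925781), 61.950408935546875)
cap 1372 146.58525445827078 ((553.4992065429688, -325.706787109375), 16.572431564331055)
```

View pics/w2.png

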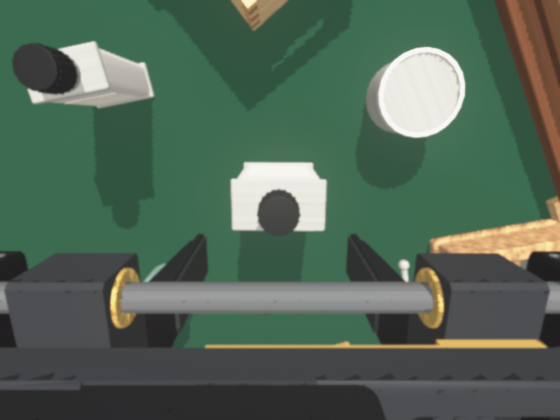

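```bash
python3 -m inch '{"hand":[0.8,0.8,0.8,0.8,0,0,0,0,0,0,0,0,0,0,0,0],"delta_pos":[[-0.03,0.09,4],[0,0,4],[0,0,1.75],[0,0,0],[0,0,0],[0,0,0],[0,0,0],[0,0,0],[0,0,0],[0,0,0],[0,0,0],[0,0,0],[0,0,-0.5],[0,0,-2],[0,0,-4],[0,0,0]],"turn":[0.005,0,0,0,0,0,0,0,0,0,0,0,0,0,0,0]}'; python3 pt.py
```

```text
t: 12.2
eef_pos: [554.7, -326.5, 268.4]
tcp_rot: [3.135, 0.001, 1.077]
ft_force: [1.0, -0.5, -3.2]
opening: 0.328
12.2 [-208.21 -379.28] 268.4 [3.1346e+00 9.0000e-04 1.0769e+00] [ 1.  -0.5 -3.2] [-0.02  0.01  0.01] 0.3281366772065782
```

```bash
python3 -m inch '{"hand":[0,0,0,0,0,0,0,0,0,0,0,0,0,0,0,0,0,0,0],"delta_pos":[[0,0,-1],[0,0,-1.5],[0,0,-1.5],[0,0,0],[0,0,0],[1,0.6,0],[2.5,1.4,0],[3,1.6,0],[3,1.6,0],[3,1.6,0],[3,1.6,0],[3,1.6,0],[3,1.6,0],[3,1.7,0],[2.6,1.6,0],[1.3,0.7,0],[0.7,0.24,0],[0,0,0],[0,0,0]],"turn":[-0.137,-0.137,-0.137,-0.137,-0.137,0,0,0,0,0,0,0,0,0,0,0,0,0,0]}'; python3 pt.py
python3 - <<'E'
from cell import viewer
import cv2,numpy as np
from h import *
from pt import bay
p,d=viewer.read_camera("wrist"); cv2.imwrite("pics/c1.png",p)
P,u,v=cloud(viewer,"wrist",d); B=np.array([bay(q) for q in P])
for lab,z in (("held top",220),("thick top",134)):
  for zz in (z-8,z,z+8):
    m=(abs(P[:,2]-zz)<4)&(abs(B[:,0]+50)<80)&(B[:,1]>-130)&(B[:,1]<20); Q=B[m]
    if len(Q)>100: print(lab,zz,len(Q),np.median(P[m,2]).round(1),[np.round(k,2) for k in cv2.minAreaRect(Q.astype(np.float32))],Q.min(0).round(1),Q.max(0).round(1))
E
```

```text
t: 14.1
eef_pos: [653.6, -10.8, 303.6]
tcp_rot: [-3.141, 0.0, 1.76]
ft_force: [1.1, -0.1, -4.8]
opening: 0.334
14.1 [-51.16 -88.08] 303.6 [-3.1412e+00  2.0000e-04  1.7604e+00] [ 1.1 -0.1 -4.8] [-0.01 -0.    0.02] 0.33354109127150644
held top 212 276 210.6 [array([-51.4 , -66.67]), array([ 1.86, 69.8 ]), np.float64(89.98)] [-86.3 -67.6] [-16.5 -65.8]
held top 220 4515 219.1 [array([-51.9 , -81.56]), array([80.07, 32.54]), np.float64(0.04)] [-91.9 -97.9] [-11.9 -65.3]
held top 228 261 228.9 [array([-51.89, -77.07]), array([11.44, 40.47]), np.float64(89.71)] [-72.1 -82.9] [-31.7 -71.4]
thick top 126 148 126.0 [array([-40.18, -64.27]), array([94.31, 24.49]), np.float64(19.5)] [-88.6 -68.7] [  0.2 -37. ]
thick top 134 7321 133.6 [array([-47.65, -35.24]), array([66.59, 95.21]), np.float64(89.89)] [-95.2 -68.6] [-0.  -1.9]
thick top 142 177 141.9 [array([-52.09, -67.38]), array([73.55,  2.98]), np.float64(0.31)] [-88.9 -69.1] [-15.3 -66. ]
```

View pics/c1.png

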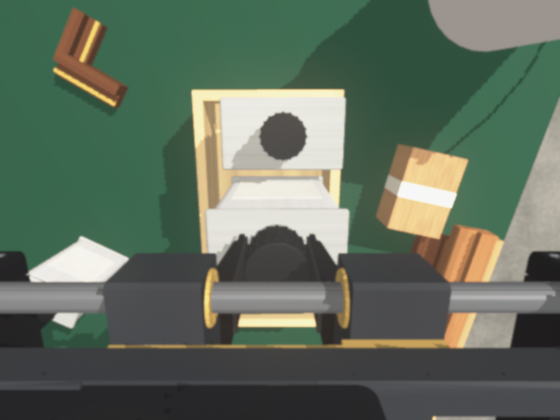

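```bash
python3 -m inch '{"hand":[0,0,0,0,0,0,0,0,0,0,0],"delta_pos":[[0,0,2],[0,0,3],[0,0,2.5],[0,0,1.1],[0,0,0.7],[0.3,0.3,0],[0.3,0.4,0],[0.15,0.3,0],[0,0,0],[0,0,0],[0,0,0]],"turn":[0,0,0,0,0,0,0,0,0,0,0]}'; python3 pt.py
python3 -m inch '{"hand":[0,0,0,0,0],"delta_pos":[[0.1,0,0],[0.1,0,0],[0.1,0,0],[0,0,0],[0,0,0]],"turn":[0,0,0,0,0]}'; python3 pt.py
```

```text
t: 15.25
eef_pos: [662.3, -0.8, 210.9]
tcp_rot: [3.141, 0.0, 1.762]
ft_force: [0.4, 0.1, -4.0]
opening: 0.331
15.25 [-40.75 -79.89] 210.9 [3.1414e+00 1.0000e-04 1.7619e+00] [ 0.4  0.1 -4. ] [ 0.   -0.01 -0.  ] 0.3310873117557999
t: 15.75
eef_pos: [661.9, 1.3, 211.1]
tcp_rot: [3.141, 0.002, 1.762]
ft_force: [0.3, -5.6, -1.7]
opening: 0.332
15.75 [-40.66 -77.79] 211.1 [3.1409e+00 1.5000e-03 1.7617e+00] [ 0.3 -5.6 -1.7] [-1.21 -0.03 -0.09] 0.3322625780589136
```

```bash
python3 -m inch '{"hand":[0,0,0,0,0],"delta_pos":[[0,0.1,0],[0,0.1,0],[0,0,0],[0,0,0],[0,0,0]],"turn":[0,0,0,0,0]}'; python3 pt.py
python3 -m inch '{"hand":[0,0,0,0,0,0],"delta_pos":[[0,0,0.1],[0,0,0.1],[0,0,0.1],[0,0,0],[0,0,0],[0,0,0]],"turn":[0,0,0,0,0,0]}'; python3 pt.py
```

```text
t: 16.25
eef_pos: [663.5, 1.6, 210.8]
tcp_rot: [-3.141, 0.001, 1.762]
ft_force: [-1.5, -6.2, -2.8]
opening: 0.333
16.25 [-39.09 -77.75] 210.8 [-3.1407e+00  1.3000e-03  1.7618e+00] [-1.5 -6.2 -2.8] [-1.35  0.35 -0.07] 0.3325813495516523
t: 16.85
eef_pos: [663.5, 1.6, 208.2]
tcp_rot: [-3.141, 0.001, 1.762]
ft_force: [-3.2, -6.7, 1.4]
opening: 0.332
16.85 [-39.12 -77.81] 208.2 [-3.1410e+00  1.4000e-03  1.7617e+00] [-3.2 -6.7  1.4] [-1.32  0.62 -0.1 ] 0.3316543066101327
```

```bash
python3 -m inch '{"hand":[0,0,0.6,0.8,0.8,0.8,0.8,0.8,0.8,0.8,0.8],"delta_pos":[[0.05,0.05,0.05],[0,0,0],[0,0,0],[0,0,0],[0,0,0],[0,0,0],[0,0,-1],[0,0,-3],[0,0,-5],[0,0,0],[0,0,0]],"turn":[0,0,0,0,0,0,0,0,0,0,0]}'; python3 pt.py
python3 lk.py b2 125 115
```

```text
t: 17.95
eef_pos: [664.2, 3.3, 299.0]
tcp_rot: [3.139, 0.001, 1.762]
ft_force: [0.6, 1.1, -0.4]
opening: 0.8
17.95 [-38.09 -76.29] 299.0 [3.1387e+00 8.0000e-04 1.7620e+00] [ 0.6  1.1 -0.4] [ 0.04 -0.    0.03] 0.8004539873789808
left wall inner y 0.2 989
back wall inner x -0.7 303 [ 0.0504 10.4147]
125 7258 z 132.0 c [-48.4 -34.4] [65.9 95. ] 89.96 xmax -0.9 y -67.4 -1.5 tilt [-0.002 -0.002]
115 3178 z 122.0 c [-41.  -79.8] [80.1 43.3] 0.36 xmax -1.0 y -101.6 -58.3 tilt [-0.002  0.003]
```

View pics/b2.png

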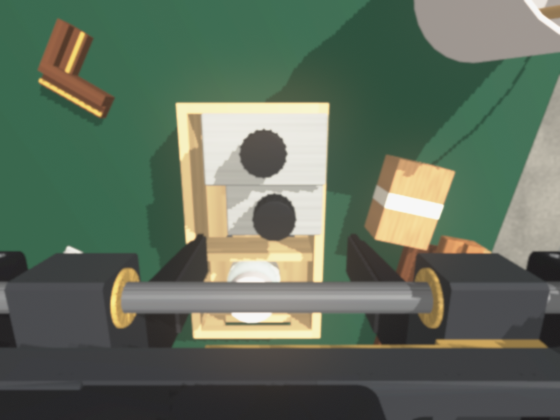

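```bash
python3 -m inch '{"hand":[0.8,0.8,0.8,0.8,0.8,0.8,0.8,0.8,0.8,0.8,0.8,0.8,0.8,0.8],"delta_pos":[[-1.4,-3,0],[-1.4,-3,0],[-1.4,-3,0],[-1.4,-3,0],[-1.4,-3,0],[-1.4,-3,0],[-1.4,-3,0],[-1.4,-2.9,0],[0,0,0],[0,0,0],[0,0,0],[0,0,0],[0,0,0],[0,0,0]],"turn":[0,0,0,0,0,0,0,0,0.12,0.12,0.12,0.126,0,0]}'
python3 look.py w3 65 36 105 451 -152
```

```text
t: 19.4
eef_pos: [450.5, -152.1, 296.6]
tcp_rot: [-3.14, -0.0, 1.28]
ft_force: [0.3, -0.5, -1.0]
opening: 0.797
19.4 [ 450.50471483 -152.09790633  296.60754191] [-3.14025757e+00 -2.21289086e-04  1.27955003e+00] [ 0.32317217 -0.49268994 -0.99212455]
top 1688 104.54882992552794 ((451.2558898925781, -152.6417236328125), (36.385719299316406, 65.00340270996094), 72.7564697265625)
cap 1264 136.5741448619443 ((451.47161865234375, -152.1547088623047), 16.447246551513672)
```

View pics/w3.png

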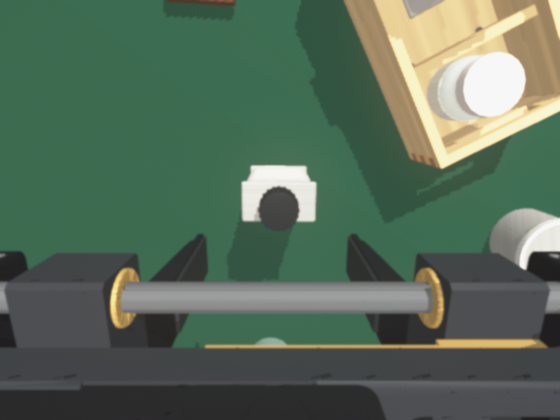

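```bash
python3 -m inch '{"hand":[0.8,0.8,0.8,0.8,0,0,0,0,0,0,0,0,0,0,0,0],"delta_pos":[[0,0.09,4.5],[0,0,4.5],[0,0,1.85],[0,0,0],[0,0,0],[0,0,0],[0,0,0],[0,0,0],[0,0,0],[0,0,0],[0,0,0],[0,0,0],[0,0,-0.5],[0,0,-2],[0,0,-4],[0,0,0]],"turn":[0.01,0,0,0,0,0,0,0,0,0,0,0,0,0,0,0]}'; python3 pt.py
```

```text
t: 21.05
eef_pos: [452.6, -152.9, 257.4]
tcp_rot: [3.136, 0.001, 1.266]
ft_force: [0.9, -0.6, -2.9]
opening: 0.335
21.05 [-275.52 -189.46] 257.4 [3.1356e+00 9.0000e-04 1.2659e+00] [ 0.9 -0.6 -2.9] [-0.04 -0.01 -0.  ] 0.334589765165069
```

```bash
python3 -m inch '{"hand":[0,0,0,0,0,0,0,0,0,0,0,0,0,0,0,0,0],"delta_pos":[[0,0,-1],[0,0,-1.5],[0,0,-1.5],[0,0,0],[0.4,1.2,0],[0.7,2.4,0],[0.8,2.8,0],[0.8,2.8,0],[0.8,2.8,0],[0.8,2.8,0],[0.8,2.8,0],[0.8,2.6,0],[0.5,1.9,0],[0.3,1.0,0],[0,0,0],[0,0,0],[0,0,0]],"turn":[-0.124,-0.124,-0.124,-0.124,0,0,0,0,0,0,0,0,0,0,0,0,0]}'; python3 pt.py
python3 - <<'E'
from cell import viewer
import cv2,numpy as np
from h import *
from pt import bay
p,d=viewer.read_camera("wrist"); cv2.imwrite("pics/d1.png",p)
P,u,v=cloud(viewer,"wrist",d); B=np.array([bay(q) for q in P])
for lab,z,lo,hi in (("held top",208,-170,-60),("mid top",124,-103,-60),("thick",134,-55,10),("divider",60,-180,-130),("wall",75,-180,30)):
    m=(abs(P[:,2]-z)<5)&(abs(B[:,0]+55)<90)&(B[:,1]>lo)&(B[:,1]<hi); Q=B[m]
    if len(Q)>50: print(lab,len(Q),np.median(P[m,2]).round(1),[np.round(k,2) for k in cv2.minAreaRect(Q.astype(np.float32))],Q.min(0).round(1),Q.max(0).round(1))
E
```

```text
t: 22.75
eef_pos: [665.0, -43.2, 293.8]
tcp_rot: [-3.141, -0.0, 1.761]
ft_force: [-0.4, 0.6, -2.1]
opening: 0.331
22.75 [ -46.12 -122.1 ] 293.8 [-3.1413e+00 -1.0000e-04  1.7606e+00] [-0.4  0.6 -2.1] [ 0.02 -0.03 -0.02] 0.3308576132123677
held top 2400 209.3 [array([ -46.72, -116.36]), array([65.07, 25.73]), np.float64(0.25)] [ -79.3 -129.1] [ -14.2 -103.4]
mid top 3644 123.6 [array([-40.1, -81. ]), array([40.84, 80.11]), np.float64(89.91)] [ -80.2 -101.4] [ -0.1 -60.5]
thick 8225 133.6 [array([-47.52, -28.07]), array([53.  , 95.22]), np.float64(89.92)] [-95.1 -54.6] [ 0.1 -1.5]
divider 282 59.6 [array([ -60.1 , -154.91]), array([120.79,  49.57]), np.float64(0.28)] [-120.6 -180. ] [   0.2 -130.4]
wall 2840 74.6 [array([-60.01, -86.08]), array([187.93, 138.46]), np.float64(89.94)] [-129.3 -180. ] [9.2 8. ]
```

View pics/d1.png

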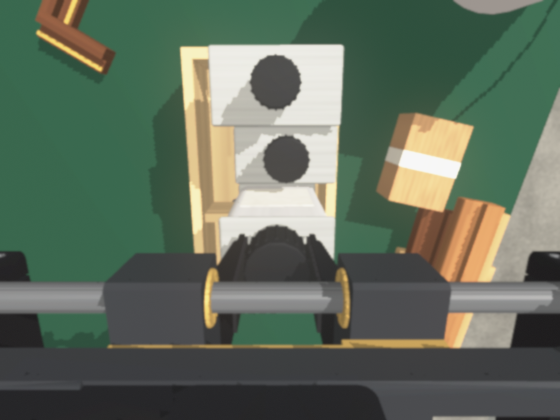

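```bash
python3 -m inch '{"hand":[0,0,0,0,0,0,0],"delta_pos":[[-0.05,0,1.5],[0,0,2],[0,0,1],[0,0,1],[0,0,0],[0,0,0],[0,0,0]],"turn":[0,0,0,0,0,0,0]}'; python3 pt.py
```

```text
t: 23.5
eef_pos: [666.0, -43.4, 239.6]
tcp_rot: [3.14, 0.0, 1.762]
ft_force: [-0.4, -0.7, -2.9]
opening: 0.329
23.5 [ -45.2  -122.44] 239.6 [3.1403e+00 5.0000e-04 1.7618e+00] [-0.4 -0.7 -2.9] [ 0.02 -0.01  0.01] 0.3294367349286352
```

```bash
python3 -m inch '{"hand":[0,0,0,0,0,0,0,0,0,0,0],"delta_pos":[[0,0,1.5],[0,0,1.5],[0,0,0.9],[0,0,0],[0,0.4,0],[0,0.5,0],[0,0.2,0],[0.1,0,0],[0.1,0,0],[0,0,0],[0,0,0]],"turn":[0,0,0,0,0,0,0,0,0,0,0]}'; python3 pt.py
```

```text
t: 24.6
eef_pos: [676.1, -39.2, 199.8]
tcp_rot: [3.142, -0.0, 1.762]
ft_force: [0.3, 0.3, -2.2]
opening: 0.334
24.6 [ -34.49 -120.26] 199.8 [ 3.1415 -0.      1.7619] [ 0.3  0.3 -2.2] [-0.04 -0.07 -0.01] 0.33389579638514655
```

```bash
python3 -m inch '{"hand":[0,0,0,0,0],"delta_pos":[[0.1,0,0],[0.1,0,0],[0,0,0],[0,0,0],[0,0,0]],"turn":[0,0,0,0,0]}'; python3 pt.py
python3 -m inch '{"hand":[0,0,0,0,0],"delta_pos":[[0.05,0.1,0],[0,0.1,0],[0,0,0],[0,0,0],[0,0,0]],"turn":[0,0,0,0,0]}'; python3 pt.py
```

```text
t: 25.1
eef_pos: [675.9, -37.9, 200.1]
tcp_rot: [3.141, 0.001, 1.762]
ft_force: [0.1, -4.8, 0.1]
opening: 0.332
25.1 [ -34.36 -118.9 ] 200.1 [3.1408e+00 1.0000e-03 1.7615e+00] [ 0.1 -4.8  0.1] [-1.02 -0.07 -0.15] 0.33194667493214747
t: 25.6
eef_pos: [677.4, -37.4, 199.7]
tcp_rot: [-3.141, 0.001, 1.762]
ft_force: [-2.7, -7.6, -1.9]
opening: 0.333
25.6 [ -32.82 -118.75] 199.7 [-3.1409e+00  1.3000e-03  1.7615e+00] [-2.7 -7.6 -1.9] [-1.61  0.25 -0.17] 0.3331368691205743
```

Contact with both the middle tin and the back wall; lower onto the floor, press, release, look.

```bash
python3 -m inch '{"hand":[0,0,0,0,0,0],"delta_pos":[[0,0,0.1],[0,0,0.1],[0,0,0.1],[0,0.05,0],[0,0,0],[0,0,0]],"turn":[0,0,0,0,0,0]}'; python3 pt.py
python3 -m inch '{"hand":[0,0.6,0.8,0.8,0.8,0.8,0.8,0.8,0.8,0.8],"delta_pos":[[0.05,0,0.05],[0,0,0],[0,0,0],[0,0,0],[0,0,0],[0,0,-1],[0,0,-4],[0,0,-5],[0,0,0],[0,0,0]],"turn":[0,0,0,0,0,0,0,0,0,0]}'; python3 pt.py
python3 lk.py b3 125 115 105
```

```text
t: 26.2
eef_pos: [678.2, -37.3, 197.2]
tcp_rot: [3.141, 0.001, 1.761]
ft_force: [-0.8, -7.0, 1.0]
opening: 0.334
26.2 [ -31.99 -118.77] 197.2 [3.1411e+00 1.5000e-03 1.7614e+00] [-0.8 -7.   1. ] [-1.44  0.11 -0.25] 0.3341210614760639
t: 27.2
eef_pos: [678.1, -35.8, 298.0]
tcp_rot: [3.139, 0.001, 1.762]
ft_force: [-0.8, -0.3, 0.2]
opening: 0.802
27.2 [ -31.85 -117.25] 298.0 [3.1388e+00 9.0000e-04 1.7619e+00] [-0.8 -0.3  0.2] [ 0.03  0.   -0.04] 0.8022106039639958
back wall inner x 3.4 447 [0.0143 7.3995]
125 8154 z 131.9 c [-48.4 -34.1] [66.2 95.1] 89.92 xmax -0.8 y -67.3 -1.1 tilt [-0.003 -0.   ]
115 3970 z 121.9 c [-41. -85.] [57.6 80. ] 89.95 xmax -1.0 y -113.8 -56.2 tilt [-0.001 -0.006]
105 1621 z 111.9 c [ -33.6 -109.5] [65.1 55.2] 0.06 xmax -1.0 y -137.1 -81.8 tilt [-0.002  0.005]
```

View pics/b3.png

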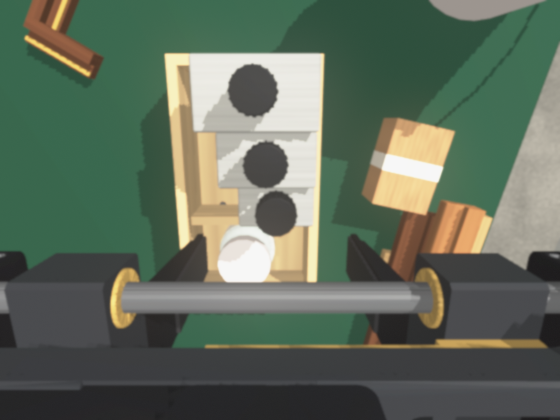

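```bash
python3 -m inch '{"hand":[0.8,0.8,0.8,0.8,0.8],"delta_pos":[[0,-3,-3],[0,-3,-3],[0,-3,-3],[0,0,0],[0,0,0]],"turn":[0,0,0,0,0]}'
python3 - <<'E'
from cell import viewer,search_frame
import cv2,numpy as np
p,d=viewer.read_camera("scene"); q,_=viewer.read_camera("side")
cv2.imwrite("pics/fin.png",np.hstack([cv2.resize(p[150:300,150:330],(400,333)),cv2.resize(q[100:300,200:440],(400,333))]))
E
python3 lk.py b4 125 115 105
```

```text
t: 27.75
eef_pos: [589.4, -53.0, 385.8]
tcp_rot: [-3.141, -0.0, 1.761]
ft_force: [0.2, -0.4, 0.6]
opening: 0.8
left wall inner y -1.1 252
125 4467 z 133.3 c [-47.5 -34.6] [95.5 65.3] 0.05 xmax 0.3 y -67.2 -2.0 tilt [0. 0.]
115 2286 z 123.3 c [-40.2 -87.1] [80.3 60. ] 0.85 xmax -0.3 y -117.2 -56.7 tilt [-0.001 -0.001]
105 928 z 113.3 c [ -39.6 -107.4] [79.2 58.8] 0.15 xmax 0.1 y -136.8 -78.1 tilt [ 0.001 -0.003]
```

View pics/fin.png

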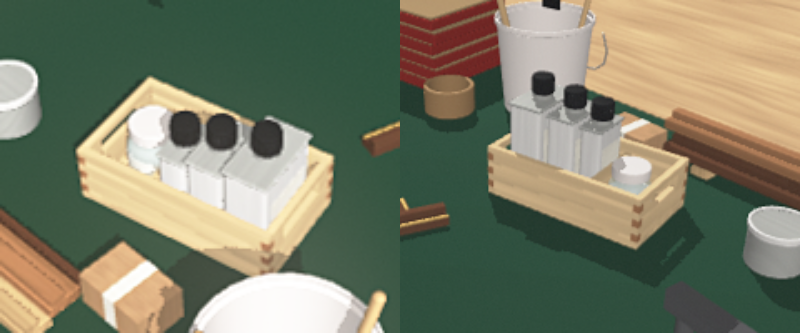

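```bash
python3 -c "
from cell import ticket; print(ticket.job_done())"
```

```text
the job is handed in; nothing more can be done
None
```

All three tins stand in the larger bay in the order thickest, middle, thinnest, each let go before the next went in. The job is handed in, at about 28 s of the 72 s allowed.

I gripped each tin by its cap with the jaws along the bay's depth. I lowered it to just above the floor and pushed it left, then back, until the force rose to a few newtons. Then I set it down and released it.

The last wrist-camera checks showed:
- **Left gap:** the thickest tin is within about 1 mm of the end wall.
- **Row width:** the row is 135–136 mm wide against a nominal 136 mm, so there is no real gap between the tins.
- **Back wall:** the back faces lie within about 1 mm of it.
- **Upright and square:** the tin tops are level to a few milliradians, and the tins are square within the 0.05 rad limit.
- **Bystanders:** the glue jar and the other bystanders visible in the final pictures look undisturbed. I judged this by eye and did not measure it.

**Disagreements:** the scene and side cameras put the caddy about 6 mm apart in y, so I worked from the wrist camera and the contact forces. The wrist camera's readings of the end wall varied by 1–2 mm between views. The two close-up views after the release of the middle and thinnest tins also read heights 1–2 mm low.

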